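Vent the bottle cap for the autoclave

TASK

Two glass bottles stand in their holders with their screw caps only started; the one that stands in the steel tray is going into the autoclave. Screw that bottle's cap down until it bottoms out, then back it off a quarter turn so that it can vent, and finish while still gripping that cap, without letting go. Leave the other bottle's cap as it is and do not shove the things lying round about.

Things in the scene. Friction and masses are not known exactly. Their poses are not given: they have to be found in the camera images.
- bottle_a: Clear glass bottle (70 mm across, neck 33 mm) gripped immovably in a grey round three-jaw holder (88 mm across) fixed to the worktop; neither moves or turns. The two bottles are alike. Origin: on the worktop under the bottle's axis, which is vertical; the glass mouth is 127 mm up.
- cap_a (a joint): Turn of the screw cap of bottle_a, rad. 0 = bottomed out (hard stop); grows as it is unscrewed (counter-clockwise seen from above), 6 mm of rise per full turn, ends at 4.6 and never comes off. Starts between 1.8 and 3.4. It turns against about 0.06 N m of friction and stays where it is left.
- cap_a_mid (a point): Middle of that cap, on its axis: a knurled grey cylinder 41 mm across (43 mm over the knurls), 26 mm high, so its top is 13 mm above this point and its lower edge 13 mm below. Bottomed out it is 118 mm above the worktop. Pinch it here across its diameter, at any yaw.
- cap_a_pointer (a point): Rim end of the small raised rib on top of the cap of bottle_a, 19 mm from the axis, 13 mm above the cap's middle; it turns with the cap.
- bottle_b: Clear glass bottle (70 mm across, neck 33 mm) gripped immovably in a grey round three-jaw holder (88 mm across) fixed to the worktop; neither moves or turns. The two bottles are alike. Origin: on the worktop under the bottle's axis, which is vertical; the glass mouth is 127 mm up.
- cap_b (a joint): Turn of the screw cap of bottle_b, rad. 0 = bottomed out (hard stop); grows as it is unscrewed (counter-clockwise seen from above), 6 mm of rise per full turn, ends at 4.6 and never comes off. Starts between 1.8 and 3.4. It turns against about 0.06 N m of friction and stays where it is left.
- cap_b_mid (a point): Middle of that cap, on its axis: a knurled grey cylinder 41 mm across (43 mm over the knurls), 26 mm high, so its top is 13 mm above this point and its lower edge 13 mm below. Bottomed out it is 118 mm above the worktop. Pinch it here across its diameter, at any yaw.
- cap_b_pointer (a point): Rim end of the small raised rib on top of the cap of bottle_b, 19 mm from the axis, 13 mm above the cap's middle; it turns with the cap.
- tray: Open steel tray, 120 x 120 mm, walls 24 mm high, two wire loops up to 36 mm, round the foot of one bottle's holder; fixed. (Beside the worktop, to the robot's right, a tall white incubator blocks the way: its front is 0.46 m ahead of the robot's base axis with a door handle further out, its near side 0.18 m to the right, its top 0.33 m above the worktop.) Origin: centre of its underside, within a few mm of that bottle's axis.
- mat: Flat cork mat, 120 x 120 x 4 mm, under the other bottle's holder; fixed. Origin: centre of its underside.
- marker_1: Marker pen lying in front of bottle_a, 136 mm long, 18 mm high, loose; leave it. Origin: centre of its underside.
- marker_2: Marker pen lying in front of bottle_b, 136 mm long, 18 mm high, loose; leave it. Origin: centre of its underside.
- bench_timer: Timer lying behind bottle_a, 70 x 64 x 17 mm, loose; leave it. Origin: centre of its underside.
- petri: Petri dish to the left of bottle_b, 91 mm across, 17 mm high, loose; leave it. Origin: centre of its underside.
There are look-alikes about, which are no part of the job. What is shaped like the bottle_a but blue or brown is not meant.

How it is judged:
By the outcome, as a careful person would: the job done as asked, in the order asked, and still so for the second after the job is handed in, while the arm keeps its last pose, push and grip.
It also fails if it takes over 64 s, if anything falls off the work surface, if the arm or the gripper's body presses on something with over 40 N, if the wrist force passes 120 N, or if a joint passes its speed limit or range.

ROBOT

A 7-joint arm with a two-finger parallel gripper is mounted at the origin on a cart in front of the work surface, level with it; the furniture and walls round the work are solid. World frame = base frame: x ahead of the robot, y to its left, z up, the work surface at z = 0. Lengths are in m, angles in rad, forces in N, time in s.
With the tool pointing down it reaches from about 0.4 to 0.9 m from the base axis. Payload 5.5 kg.
Tool frame: the origin (TCP) lies at the very end of the fingers, on their centre line; the grasp point (between the pads) lies 19 mm behind it; z points along the fingers, y is the line along which they close (so a half turn about z gives the same grasp; the last joint's range is limited). The gripper opens to 85 mm and grips with 20 to 120 N. Pads are 22 mm wide; open, the fingers measure 114 mm over their backs; the gripper's body (76 mm by 85 mm) begins 54 mm behind the grasp point. The pads swing forward as they close: fully open they stand 13 mm farther back than shut.
Start: joints at [-1.002, 0.501, -0.427, 1.55, 0.221, 1.138, -0.21], TCP at [0.196, 0.62, 0.208] pointing down, gripper open.
Joint ranges: [-2.88, 2.88], [-0.31, 2.03], [-1.54, 1.56], [0.2, 2.42], [-1.41, 4.55], [0.19, 2.02], [-2.57, 2.57]. Speed limits (rad/s): [2.57, 2.57, 3.14, 3.14, 3.14, 3.14, 3.14].

INTERFACE

Orientations are given as a 3x3 rotation matrix whose columns are the frame's x, y, z axes.
In Python, from station import ctrl gives the robot as it stands. The module is installed in compiled form; this text tells all that it offers.
- The arm moves only by the tool send_rows, never from a script. Its argument "rows" is a list of rows, each an object with "jaw": the closure in counts, from 0 (fully open) to 255 (shut); "dp": the shift along the tool's x, y, z in units of 25 mm (1.0 is 25 mm), a list of three; "twist": the turn about the tool's z in units of 5 degrees (1.0 is 5 degrees). In form: [{"jaw": jaw, "dp": [dx, dy, dz], "twist": twist}, ...]. A call has 1 to 8 rows; each row is the pose to reach, as a shift and turn from the pose commanded when the call began, along the tool's axes at that moment; what a row does not reach only later rows make up. A row lasts 1/12 s, in which the tool goes at most 41.7 mm and 7.16 degrees, less where a joint would pass 70% of its speed; a pose out of reach is approached as far as the arm can. A call with a gripper value outside its range is refused whole. The fingers move at their own pace and stop on an object; "grip_force" is the grip in N (left out, the last holds). Time passes only in rows, so rows that repeat a pose let the fingers close. It gives the time, the measured TCP pose, the force, the opening and the grip force at its end, in the units of the state.
- ctrl.get_state(): the state, without advancing time (a new reading comes with each control period).
- ctrl.read_camera(name): name is "scene" or "top"; returns (picture, depth): 400x640x3 uint8, blue, green, red; 400x640 float32, m along the optical axis (not along the pixel's ray), 0 where there is no reading.
- ctrl.camera_info(name): a dict with "fx", "fy", "cx", "cy" (pixels), "extrinsics" (4x4, takes a point from world to camera coordinates). Camera axes: x right, y down, z forward; pixel columns grow to the right and rows downward; lengths in m; the calibration is good to about 2 mm. A picture is of the moment at which its call begins. camera_info takes no time and is no camera call.
- ctrl.hand_in(): hands the job in; it is judged then, once.
The state is a dict: "t": time; "joint_pos": joint angles; "joint_vel": joint speeds; "effort": joint torques, N m; "tool_pos": TCP position; "ee_rot": TCP orientation; "wrist_force": force on the tool from outside, world axes, zero at the start; "wrist_torque": the same for the moment, N m; "grip_width": finger opening in m; "finger_force": force on a finger pad.
Only numpy, scipy, OpenCV 4.12 (cv2) and the standard library are available. Lean on these libraries where they do the work, as an engineer would, in place of code of your own. Each camera call takes 0.05 s, during which the arm holds its last target. There are 200 camera calls.

## Working session

There is one attempt and no reset: what is moved stays moved. The work goes in short steps, Python scripts to look and compute and a tool call to move; the robot and the scene stay as the last step left them, time stands still between calls to the robot, and variables do not carry over. Pictures are saved under pics/ and viewed, at most 10 in all, crops included, and the job is handed in when it is done.

Besides the shell and the picture viewer there is one more tool, called in YAML: its name, and indented under it one key for each argument. send_rows: Moves the arm, as the interface text tells. Its arguments: {"type":"object","properties":{"rows":{"type":"array"},"grip_force":{"type":"number"}},"required":["rows"]}

```bash
mkdir -p pics
python3 - <<'E'
from station import ctrl
import cv2,numpy as np
s=ctrl.get_state();print({k:np.round(v,3).tolist() for k,v in s.items()})
for n in("scene","top"):
    p,d=ctrl.read_camera(n);cv2.imwrite(f"pics/{n}0.png",p);np.save(f"pics/{n}0.npy",d)
    i=ctrl.camera_info(n);print(n,i["fx"],i["fy"],i["cx"],i["cy"],np.round(i["extrinsics"],3).tolist())
E
```

```text
{'t': 0.0, 'joint_pos': [-1.002, 0.502, -0.427, 1.551, 0.221, 1.138, -0.21], 'joint_vel': [-0.001, -0.001, 0.002, -0.0, 0.0, 0.001, 0.001], 'effort': [0.0, -56.951, -5.816, -28.094, 0.011, 0.012, 0.0], 'tool_pos': [0.195, 0.619, 0.207], 'ee_rot': [[-0.954, 0.301, -0.001], [0.301, 0.954, -0.002], [0.0, -0.002, -1.0]], 'wrist_force': [0.224, 0.042, -0.638], 'wrist_torque': [0.007, -0.051, -0.009], 'finger_force': 0.0, 'grip_width': 0.085}
scene 361.18541042932566 361.18541042932566 315.0200867616082 203.297798550405 [[0.769, -0.639, -0.014, -0.229], [-0.434, -0.506, -0.745, 0.458], [0.469, 0.579, -0.667, 0.488], [0.0, 0.0, 0.0, 1.0]]
top 417.71022666815884 417.71022666815884 321.0531920147354 199.56906975042435 [[-0.026, -1.0, -0.012, 0.314], [-0.991, 0.027, -0.134, 0.535], [0.134, 0.008, -0.991, 0.955], [0.0, 0.0, 0.0, 1.0]]
```

View pics/scene0.png

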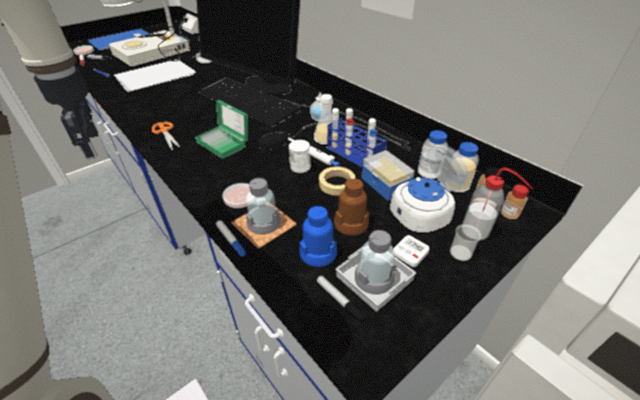

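View pics/top0.png

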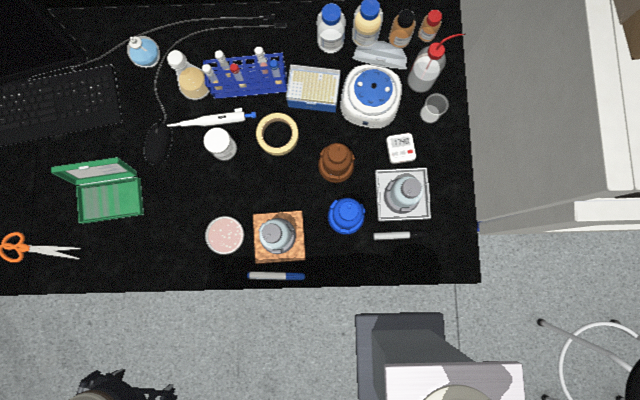

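The steel tray holds the bottle at top-view (404,190) and scene-view (378,260), next to the timer, so it is bottle_a. The other bottle stands on the cork mat at top-view (276,234). A blue and a brown look-alike stand nearby.

```bash
cat > h.py <<'E'
import numpy as np,cv2
from station import ctrl
def rays(n,uv):
    i=ctrl.camera_info(n);E=np.array(i["extrinsics"]);R,t=E[:3,:3],E[:3,3]
    uv=np.atleast_2d(uv).astype(float)
    d=np.c_[(uv[:,0]-i["cx"])/i["fx"],(uv[:,1]-i["cy"])/i["fy"],np.ones(len(uv))]@R
    return -R.T@t,d
def onz(n,uv,z):
    o,d=rays(n,uv);return o+d*((z-o[2])/d[:,2])[:,None]
def cloud(n,D):
    v,u=np.nonzero(D>0);o,d=rays(n,np.c_[u,v]);return np.c_[u,v],o+d*D[v,u][:,None]
def cross(n1,p1,n2,p2):
    o1,d1=rays(n1,p1);o2,d2=rays(n2,p2);d1,d2=d1[0],d2[0]
    A=np.c_[d1,-d2];s=np.linalg.lstsq(A,o2-o1,rcond=None)[0]
    a,b=o1+d1*s[0],o2+d2*s[1];return (a+b)/2,np.linalg.norm(a-b)
E
python3 - <<'E'
from h import *
ims=[]
for n,(x,y) in(("scene",(378,255)),("top",(404,190))):
    p=cv2.imread(f"pics/{n}0.png");D=np.load(f"pics/{n}0.npy")
    uv,P=cloud(n,D);m=(abs(uv[:,0]-x)<35)&(abs(uv[:,1]-y)<35)&(P[:,2]>.122)&(P[:,2]<.145)
    Q=P[m];print(n,m.sum(),Q.min(0).round(4),Q.max(0).round(4),Q.mean(0).round(4),np.median(Q[:,2]).round(4),uv[m].min(0),uv[m].max(0))
    c,r=cv2.minEnclosingCircle(Q[:,:2].astype(np.float32));print(c,r)
    ims.append(cv2.resize(p[y-30:y+30,x-35:x+35],None,fx=5.5,fy=5.5,interpolation=cv2.INTER_CUBIC))
cv2.imwrite("pics/crop1.png",np.hstack(ims))
E
```

```text
scene 329 [0.5295 0.0794 0.1221] [0.5715 0.121  0.1375] [0.548  0.0979 0.132 ] 0.1331 [369 231] [391 249]
(0.5508666634559631, 0.09964999556541443) 0.021882638335227966
top 305 [0.5313 0.0806 0.1233] [0.5733 0.1228 0.1363] [0.552  0.1025 0.1316] 0.1318 [402 178] [421 197]
(0.5529857873916626, 0.10138589143753052) 0.022058069705963135
```

View pics/crop1.png

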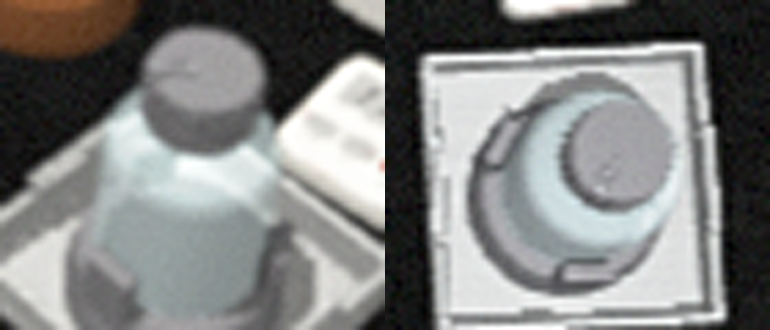

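The cap centre measures about (0.552, 0.1005) and its top about z 0.132–0.133. That agrees with the text, which gives 0.131 plus the rise. The rib points toward the robot: scene crop left edge at about (150,75), top crop lower edge at about (605,190). I'll move over at the current height in two halves.

send_rows:
  rows:
    - {"jaw": 0,"dp": [-1.5,-1.17,0],"twist": 0}
    - {"jaw": 0,"dp": [-3,-2.34,0],"twist": 0}
    - {"jaw": 0,"dp": [-4.5,-3.5,0],"twist": 0}
    - {"jaw": 0,"dp": [-5.8,-4.5,0],"twist": 0}
    - {"jaw": 0,"dp": [-7,-5.5,0],"twist": 0}
    - {"jaw": 0,"dp": [-8,-6.3,0],"twist": 0}
    - {"jaw": 0,"dp": [-9,-7,0],"twist": 0}
    - {"jaw": 0,"dp": [-10,-7.8,0],"twist": 0}

```text
t: 0.77
tool_pos: [0.3768, 0.3558, 0.2079]
ee_rot: [[-0.953, 0.303, 0.0], [0.303, 0.953, -0.001], [-0.0, -0.001, -1.0]]
wrist_force: [0.7, 0.0, -0.1]
grip_width: 0.0853
finger_force: 0.0
```

```bash
cat > st.py <<'E'
from h import *
s=ctrl.get_state()
for k in("t","joint_pos","tool_pos","wrist_force","wrist_torque","grip_width","finger_force"):print(k,np.round(s[k],4).tolist())
R=np.array(s["ee_rot"]);print("yaw_y",np.degrees(np.arctan2(R[1,1],R[0,1])).round(2),"z",R[:,2].round(4))
e=np.array([.552,.1005,.103])-s["tool_pos"];print("units to cap",(R.T@e/.025).round(2))
E
python3 st.py
```

```text
t 0.7667
joint_pos [-0.5085, 0.2538, -0.3503, 1.881, 0.1017, 1.0245, 0.3617]
tool_pos [0.3768, 0.3558, 0.2079]
wrist_force [0.7354, 0.0069, -0.0704]
wrist_torque [0.0782, -0.0297, 0.0439]
grip_width 0.0853
finger_force 0.0
yaw_y 72.37 z [ 1.e-04 -8.e-04 -1.e+00]
units to cap [-9.77 -7.61  4.2 ]
```

send_rows:
  rows:
    - {"jaw": 0,"dp": [-1.5,-1.17,0],"twist": -1.2}
    - {"jaw": 0,"dp": [-3,-2.34,0],"twist": -2.4}
    - {"jaw": 0,"dp": [-4.5,-3.5,0],"twist": -3.6}
    - {"jaw": 0,"dp": [-5.8,-4.5,0],"twist": -4.8}
    - {"jaw": 0,"dp": [-7,-5.5,0],"twist": -6}
    - {"jaw": 0,"dp": [-8,-6.3,0],"twist": -7.2}
    - {"jaw": 0,"dp": [-9,-7,0],"twist": -8.4}
    - {"jaw": 0,"dp": [-9.77,-7.61,0],"twist": -9.6}

```text
t: 1.43
tool_pos: [0.553, 0.0985, 0.2078]
ee_rot: [[-0.862, -0.508, 0.0], [-0.508, 0.862, -0.002], [0.001, -0.002, -1.0]]
wrist_force: [0.7, -0.6, 0.1]
grip_width: 0.0853
finger_force: 0.0
```

```bash
python3 st.py
```

```text
t 1.4333
joint_pos [0.0138, 0.3265, -0.2935, 1.7808, 0.1094, 1.05, 1.7838]
tool_pos [0.553, 0.0985, 0.2078]
wrist_force [0.7102, -0.5957, 0.1402]
wrist_torque [-0.0126, -0.015, -0.0226]
grip_width 0.0853
finger_force 0.0
yaw_y 120.51 z [ 5.0e-04 -1.9e-03 -1.0e+00]
units to cap [-0.01  0.1   4.19]
```

send_rows:
  rows:
    - {"jaw": 0,"dp": [0,0.05,0.3],"twist": -1.2}
    - {"jaw": 0,"dp": [0,0.1,1],"twist": -2.4}
    - {"jaw": 0,"dp": [0,0.1,1.8],"twist": -3.6}
    - {"jaw": 0,"dp": [0,0.1,2.6],"twist": -4.8}
    - {"jaw": 0,"dp": [0,0.1,3.3],"twist": -6}
    - {"jaw": 0,"dp": [0,0.1,3.9],"twist": -6}
    - {"jaw": 0,"dp": [0,0.1,4.15],"twist": -6}
    - {"jaw": 0,"dp": [0,0.1,4.15],"twist": -6}

```text
t: 2.1
tool_pos: [0.548, 0.1054, 0.1024]
ee_rot: [[-0.493, -0.87, -0.004], [-0.87, 0.493, -0.001], [0.002, 0.003, -1.0]]
wrist_force: [-0.4, 0.5, -0.0]
grip_width: 0.0857
finger_force: 0.0
```

```bash
python3 st.py
python3 - <<'E'
from h import *
ims=[]
for n,(x,y) in(("scene",(378,245)),("top",(408,187))):
    p,d=ctrl.read_camera(n);w=35
    ims.append(cv2.resize(p[y-38:y+38,x-50:x+50],None,fx=4,fy=4,interpolation=cv2.INTER_CUBIC))
cv2.imwrite("pics/c2.png",np.hstack(ims))
E
```

```text
t 2.1
joint_pos [0.055, 0.4634, -0.3678, 1.8714, 0.2149, 0.8495, 2.2049]
tool_pos [0.548, 0.1054, 0.1024]
wrist_force [-0.3502, 0.4675, -0.0391]
wrist_torque [0.0373, 0.0282, -0.0512]
grip_width 0.0857
finger_force 0.0
yaw_y 150.44 z [-4.e-03 -5.e-04 -1.e+00]
units to cap [ 0.09 -0.23 -0.02]
```

View pics/c2.png

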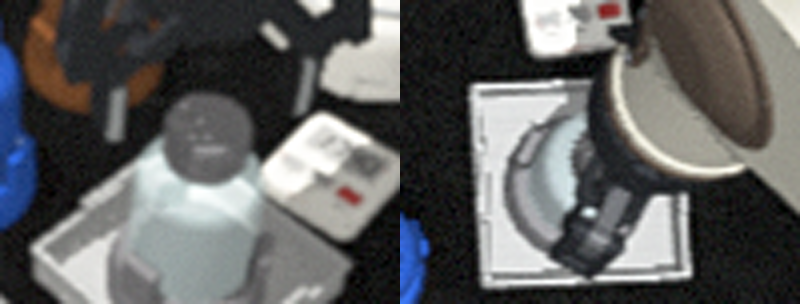

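The tips straddle the cap in the scene crop: tips at (115,140) and (305,110), cap at (207,130). The tool is about 6 mm off centre from command lag, so I'll correct that and let it settle.

send_rows:
  rows:
    - {"jaw": 0,"dp": [0.09,-0.23,0],"twist": 0}
    - {"jaw": 0,"dp": [0.09,-0.23,0],"twist": 0}
    - {"jaw": 0,"dp": [0.09,-0.23,0],"twist": 0}
    - {"jaw": 0,"dp": [0.09,-0.23,0],"twist": 0}

```text
t: 2.53
tool_pos: [0.5542, 0.101, 0.1051]
ee_rot: [[-0.493, -0.87, 0.001], [-0.87, 0.493, 0.0], [-0.001, -0.001, -1.0]]
wrist_force: [-0.6, -0.2, -0.9]
grip_width: 0.0851
finger_force: 0.0
```

```bash
python3 st.py
```

```text
t 2.5333
joint_pos [0.0628, 0.4644, -0.3663, 1.8619, 0.215, 0.8525, 2.2157]
tool_pos [0.5542, 0.101, 0.1051]
wrist_force [-0.628, -0.1734, -0.8647]
wrist_torque [0.0266, -0.0375, 0.0362]
grip_width 0.0851
finger_force 0.0
yaw_y 150.45 z [ 1.2e-03  1.0e-04 -1.0e+00]
units to cap [0.06 0.07 0.08]
```

send_rows:
  rows:
    - {"jaw": 0,"dp": [0.05,0.06,0.05],"twist": 0}
    - {"jaw": 60,"dp": [0.05,0.06,0.05],"twist": 0}
    - {"jaw": 100,"dp": [0.05,0.06,0.05],"twist": 0}
    - {"jaw": 120,"dp": [0.05,0.06,0.05],"twist": 0}
    - {"jaw": 200,"dp": [0.05,0.06,0.05],"twist": 0}
    - {"jaw": 255,"dp": [0.05,0.06,0.05],"twist": 0}
    - {"jaw": 255,"dp": [0.05,0.06,0.05],"twist": 0}
    - {"jaw": 255,"dp": [0.05,0.06,0.05],"twist": 0}
  grip_force: 50

```text
t: 3.2
tool_pos: [0.551, 0.1011, 0.1035]
ee_rot: [[-0.492, -0.87, -0.001], [-0.87, 0.492, 0.0], [0.001, 0.001, -1.0]]
wrist_force: [-3.3, 0.7, 4.8]
grip_width: 0.0383
finger_force: 49.5
```

```bash
python3 st.py
```

```text
t 3.2
joint_pos [0.0627, 0.4634, -0.3671, 1.8683, 0.2148, 0.8495, 2.215]
tool_pos [0.551, 0.1011, 0.1035]
wrist_force [-3.3361, 0.698, 4.8329]
wrist_torque [0.0323, 0.7395, -0.0573]
grip_width 0.0383
finger_force 49.4737
yaw_y 150.51 z [-0.0011  0.     -1.    ]
units to cap [ 0.   -0.05  0.02]
```

send_rows:
  rows:
    - {"jaw": 255,"dp": [0,0,0.003],"twist": 1}
    - {"jaw": 255,"dp": [0,0,0.007],"twist": 2}
    - {"jaw": 255,"dp": [0,0,0.01],"twist": 3}
    - {"jaw": 255,"dp": [0,0,0.013],"twist": 4}
    - {"jaw": 255,"dp": [0,0,0.017],"twist": 5}
    - {"jaw": 255,"dp": [0,0,0.02],"twist": 6}
    - {"jaw": 255,"dp": [0,0,0.023],"twist": 7}
    - {"jaw": 255,"dp": [0,0,0.027],"twist": 8}

```text
t: 3.87
tool_pos: [0.5503, 0.102, 0.1027]
ee_rot: [[-0.938, -0.347, -0.002], [-0.347, 0.938, 0.001], [0.002, 0.001, -1.0]]
wrist_force: [-4.1, 1.5, 6.0]
grip_width: 0.0378
finger_force: 49.5
```

```bash
python3 st.py
python3 - <<'E'
from h import *
ims=[]
for n,(x,y) in(("scene",(378,245)),):
    p,d=ctrl.read_camera(n)
    ims.append(cv2.resize(p[y-38:y+38,x-50:x+50],None,fx=6,fy=6,interpolation=cv2.INTER_CUBIC))
cv2.imwrite("pics/c3.png",np.hstack(ims))
E
```

```text
t 3.8667
joint_pos [-0.0621, 0.4468, -0.2104, 1.8735, 0.1203, 0.8355, 1.5918]
tool_pos [0.5503, 0.102, 0.1027]
wrist_force [-4.1192, 1.5039, 5.9553]
wrist_torque [0.4424, 1.0803, 0.0579]
grip_width 0.0378
finger_force 49.5247
yaw_y 110.31 z [-2.3e-03  7.0e-04 -1.0e+00]
units to cap [-0.04 -0.08 -0.01]
```

View pics/c3.png

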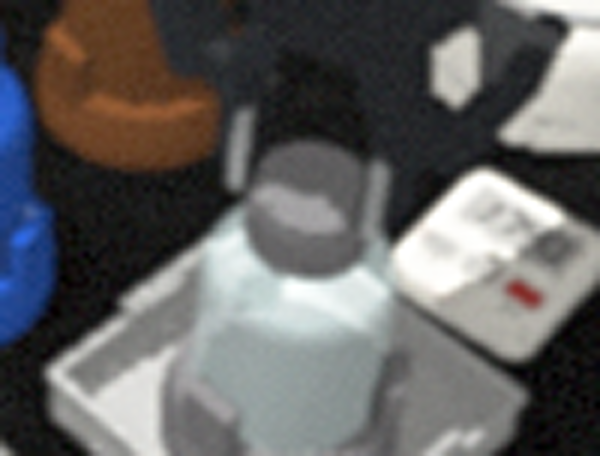

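The pads flank the cap, at left x≈240 and right x≈378. The wrist torque of 0.058 N·m equals the thread friction, so the cap is turning with the tool. I'll go on.

send_rows:
  rows:
    - {"jaw": 255,"dp": [0,0,0.003],"twist": 1}
    - {"jaw": 255,"dp": [0,0,0.007],"twist": 2}
    - {"jaw": 255,"dp": [0,0,0.01],"twist": 3}
    - {"jaw": 255,"dp": [0,0,0.013],"twist": 4}
    - {"jaw": 255,"dp": [0,0,0.017],"twist": 5}
    - {"jaw": 255,"dp": [0,0,0.02],"twist": 6}
    - {"jaw": 255,"dp": [0,0,0.023],"twist": 7}
    - {"jaw": 255,"dp": [0,0,0.027],"twist": 8}

```text
t: 4.58
tool_pos: [0.5503, 0.1031, 0.1021]
ee_rot: [[-0.942, 0.336, -0.002], [0.336, 0.942, 0.002], [0.003, 0.001, -1.0]]
wrist_force: [-4.6, 3.7, 5.8]
grip_width: 0.0378
finger_force: 49.5
```

```bash
python3 st.py
```

```text
t 4.5833
joint_pos [-0.1869, 0.4394, -0.0556, 1.8782, 0.0288, 0.8264, 0.9711]
tool_pos [0.5503, 0.1031, 0.1021]
wrist_force [-4.5994, 3.6519, 5.755]
wrist_torque [0.8882, 1.0438, 0.0746]
grip_width 0.0378
finger_force 49.5381
yaw_y 70.35 z [-0.0022  0.002  -1.    ]
units to cap [-0.1  -0.07 -0.04]
```

send_rows:
  rows:
    - {"jaw": 255,"dp": [0.05,0.02,0],"twist": 0.75}
    - {"jaw": 255,"dp": [0.05,0.02,0],"twist": 1.5}
    - {"jaw": 255,"dp": [0.05,0.02,0],"twist": 2.25}
    - {"jaw": 255,"dp": [0.05,0.02,0.003],"twist": 3}
    - {"jaw": 255,"dp": [0.05,0.02,0.005],"twist": 3.75}
    - {"jaw": 255,"dp": [0.05,0.02,0.007],"twist": 4.5}
    - {"jaw": 255,"dp": [0.05,0.02,0.01],"twist": 5.25}
    - {"jaw": 255,"dp": [0.05,0.02,0.01],"twist": 6}

```text
t: 5.25
tool_pos: [0.5507, 0.1038, 0.1019]
ee_rot: [[-0.648, 0.762, 0.0], [0.762, 0.648, 0.002], [0.001, 0.002, -1.0]]
wrist_force: [-0.5, 3.3, 3.1]
grip_width: 0.0381
finger_force: 49.8
```

```bash
python3 st.py
```

```text
t 5.25
joint_pos [-0.2822, 0.4381, 0.0615, 1.8828, -0.0383, 0.821, 0.5048]
tool_pos [0.5507, 0.1038, 0.1019]
wrist_force [-0.4839, 3.2763, 3.0826]
wrist_torque [0.8021, 0.2357, 0.0689]
grip_width 0.0381
finger_force 49.8401
yaw_y 40.4 z [ 4.0e-04  2.1e-03 -1.0e+00]
units to cap [-0.13 -0.05 -0.04]
```

send_rows:
  rows:
    - {"jaw": 255,"dp": [0.03,0.02,0.003],"twist": 0.75}
    - {"jaw": 255,"dp": [0.03,0.02,0.005],"twist": 1.5}
    - {"jaw": 255,"dp": [0.03,0.02,0.007],"twist": 2.25}
    - {"jaw": 255,"dp": [0.03,0.02,0.01],"twist": 3}
    - {"jaw": 255,"dp": [0.03,0.02,0.012],"twist": 3.75}
    - {"jaw": 255,"dp": [0.03,0.02,0.015],"twist": 4.5}
    - {"jaw": 255,"dp": [0.03,0.02,0.018],"twist": 5.25}
    - {"jaw": 255,"dp": [0.03,0.02,0.02],"twist": 6}

```text
t: 5.92
tool_pos: [0.5515, 0.1042, 0.1015]
ee_rot: [[-0.18, 0.984, 0.002], [0.984, 0.18, 0.002], [0.001, 0.002, -1.0]]
wrist_force: [1.5, 3.4, 1.1]
grip_width: 0.0382
finger_force: 50.0
```

```bash
python3 st.py
```

```text
t 5.9167
joint_pos [-0.3777, 0.443, 0.1802, 1.8856, -0.107, 0.8198, 0.0396]
tool_pos [0.5515, 0.1042, 0.1015]
wrist_force [1.4792, 3.3986, 1.1247]
wrist_torque [0.6328, -0.2675, 0.0437]
grip_width 0.0382
finger_force 49.9743
yaw_y 10.38 z [ 0.002   0.0017 -1.    ]
units to cap [-0.15 -0.01 -0.06]
```

send_rows:
  rows:
    - {"jaw": 255,"dp": [0.03,0,0.003],"twist": 0.75}
    - {"jaw": 255,"dp": [0.03,0,0.005],"twist": 1.5}
    - {"jaw": 255,"dp": [0.03,0,0.007],"twist": 2.25}
    - {"jaw": 255,"dp": [0.03,0,0.01],"twist": 3}
    - {"jaw": 255,"dp": [0.03,0,0.012],"twist": 3.75}
    - {"jaw": 255,"dp": [0.03,0,0.015],"twist": 4.5}
    - {"jaw": 255,"dp": [0.03,0,0.018],"twist": 5.25}
    - {"jaw": 255,"dp": [0.03,0,0.02],"twist": 6}

```text
t: 6.58
tool_pos: [0.5508, 0.1004, 0.1011]
ee_rot: [[0.337, 0.942, 0.0], [0.942, -0.337, -0.004], [-0.003, 0.001, -1.0]]
wrist_force: [-4.3, -10.6, 10.9]
grip_width: 0.037
finger_force: 60.2
```

```bash
python3 st.py
```

```text
t 6.5833
joint_pos [-0.4725, 0.4526, 0.3039, 1.8903, -0.1742, 0.8251, -0.4221]
tool_pos [0.5508, 0.1004, 0.1011]
wrist_force [-4.2812, -10.5707, 10.8503]
wrist_torque [-2.2556, 1.0426, -0.0671]
grip_width 0.037
finger_force 60.179
yaw_y -19.67 z [ 2.0e-04 -3.6e-03 -1.0e+00]
units to cap [ 0.02  0.05 -0.08]
```

Run:
```python
from h import *
P=[ctrl.read_camera("scene")[0] for _ in range(6)]
p=np.mean(P,0)
s=ctrl.get_state();print(s["t"],np.round(s["wrist_force"],2),np.round(s["wrist_torque"],3),np.round(s["tool_pos"],4),s["finger_force"])
x,y=378,240
c=cv2.resize(p[y-20:y+20,x-25:x+25],None,fx=12,fy=12,interpolation=cv2.INTER_CUBIC)
cv2.imwrite("pics/c4.png",np.clip((c-20)*1.8,0,255).astype(np.uint8))
```

```text
6.8833 [-2.84 -9.09  8.46] [-1.787  0.759 -0.08 ] [0.5504 0.0989 0.1011] 68.90622854232788
```

View pics/c4.png

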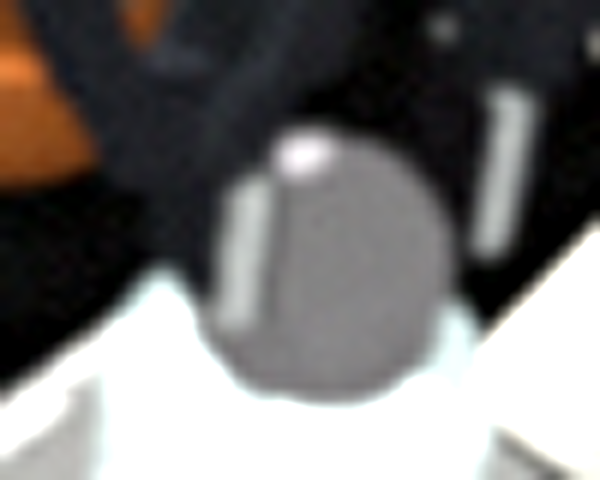

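```bash
cat >> h.py <<'E'
def proj(n,X):
    i=ctrl.camera_info(n);E=np.array(i["extrinsics"]);c=np.atleast_2d(X)@E[:3,:3].T+E[:3,3]
    return np.c_[c[:,0]/c[:,2]*i["fx"]+i["cx"],c[:,1]/c[:,2]*i["fy"]+i["cy"]]
E
python3 - <<'E'
from h import *
s=ctrl.get_state();R=np.array(s["ee_rot"]);t=np.array(s["tool_pos"])
f=lambda u:((u-[353,220])*12).round(0).tolist()
for w in(-.0185,.0185):
  for h in(0,-.019,-.03): print(w,h,f(proj("scene",t+R[:,1]*w+R[:,2]*h)[0]))
for z in(.105,.118,.131): print(z,f(proj("scene",np.array([.5515,.101,z]))[0]))
# cap outline centre from the first images (grey top) & both depth clouds near top
for n,(x,y) in(("scene",(378,240)),("top",(410,187))):
    D=np.load(f"pics/{n}0.npy");uv,P=cloud(n,D)
    m=(abs(uv[:,0]-x)<30)&(abs(uv[:,1]-y)<30)&(P[:,2]>.128)&(P[:,2]<.14);Q=P[m]
    print(n,m.sum(),((np.percentile(Q,1,0)+np.percentile(Q,99,0))/2).round(4),np.ptp(Q,0).round(4))
D=np.median([ctrl.read_camera("scene")[1] for _ in range(5)],0);uv,P=cloud("scene",D)
m=(abs(uv[:,0]-380)<14)&(abs(uv[:,1]-238)<12)
for r in np.c_[uv[m],P[m].round(3)][::7]:
    pass
v=slice(226,256,2);
print("depth mm rows226.. cols366..404");print((D[v,366:404:2]*1000).astype(int))
E
```

```text
-0.0185 0 [211.0, 379.0]
-0.0185 -0.019 [221.0, 303.0]
-0.0185 -0.03 [227.0, 258.0]
0.0185 0 [406.0, 320.0]
0.0185 -0.019 [419.0, 244.0]
0.0185 -0.03 [427.0, 200.0]
0.105 [307.0, 324.0]
0.118 [315.0, 272.0]
0.131 [323.0, 219.0]
scene 280 [0.5508 0.0998 0.1324] [0.0413 0.0416 0.0095]
top 284 [0.5529 0.102  0.1318] [0.042  0.0398 0.0083]
depth mm rows226.. cols366..404
[[674 676 678 682 660 654 656 659 924 924 925 713 705 696 693 685 684 686
  925]
 [655 671 672 666 665 666 669 919 921 921 921 716 707 698 692 692 690 919
  919]
 [660 670 674 666 667 669 916 913 916 914 916 717 709 699 693 693 702 915
  914]
 [664 665 675 669 671 674 730 730 726 732 909 721 711 702 696 698 707 908
  909]
 [664 686 681 674 674 682 725 727 723 725 725 722 713 705 699 702 906 904
  903]
 [699 691 684 686 682 684 721 721 719 723 723 721 716 706 704 714 899 898
  898]
 [701 691 687 690 685 688 717 718 718 718 718 718 717 710 709 894 892 894
  894]
 [705 694 693 694 688 713 714 714 714 714 715 713 714 712 713 888 889 890
  888]
 [885 698 696 695 695 710 709 710 708 710 710 709 712 884 884 883 884 885
  863]
 [752 704 700 699 698 705 707 705 707 705 705 706 711 879 880 879 880 859
  858]
 [745 742 722 703 701 708 704 703 703 705 707 712 722 876 874 874 854 851
  851]
 [741 739 727 717 712 710 709 707 706 709 711 715 740 742 870 850 850 848
  846]
 [738 734 733 720 716 712 711 711 712 712 716 719 734 737 846 846 844 845
  846]
 [734 733 731 729 720 716 713 713 715 715 718 729 731 734 740 843 841 840
  839]
 [732 729 728 726 725 723 718 717 719 723 725 726 729 731 737 843 839 836
  836]]
```

The crop shows the pads still on the cap, with the left pad at x≈245 and the right at x≈500. Lateral force jumped and the TCP shifted about 5 mm along the pads, which looks like the pads slipping at the stop after about 155–170° of turning. I'll open, recentre, grip harder and confirm the stop.

send_rows:
  rows:
    - {"jaw": 110,"dp": [0,0,0],"twist": 0}
    - {"jaw": 60,"dp": [0,0,0],"twist": 0}
    - {"jaw": 60,"dp": [0,0,0],"twist": 0}
    - {"jaw": 60,"dp": [0,0,0],"twist": 0}
    - {"jaw": 60,"dp": [0,0,0],"twist": 0}

```text
t: 7.55
tool_pos: [0.5503, 0.1039, 0.1003]
ee_rot: [[0.333, 0.943, -0.0], [0.943, -0.333, 0.0], [0.0, -0.0, -1.0]]
wrist_force: [-0.5, 0.8, 0.4]
grip_width: 0.0655
finger_force: 0.0
```

```bash
sed -i 's/.552,.1005,.103/.5512,.1015,.1/' st.py; python3 st.py
python3 - <<'E'
from h import *
p=np.mean([ctrl.read_camera("scene")[0] for _ in range(6)],0)
x,y=378,240
c=cv2.resize(p[y-20:y+20,x-25:x+25],None,fx=12,fy=12,interpolation=cv2.INTER_CUBIC)
cv2.imwrite("pics/c5.png",np.clip((c-40)*1.8,0,255).astype(np.uint8))
E
```

```text
t 7.55
joint_pos [-0.4731, 0.4534, 0.3002, 1.8904, -0.178, 0.8237, -0.4198]
tool_pos [0.5503, 0.1039, 0.1003]
wrist_force [-0.4752, 0.809, 0.4055]
wrist_torque [-0.0234, 0.0027, 0.0396]
grip_width 0.0655
finger_force 0.0
yaw_y -19.46 z [-2.e-04  3.e-04 -1.e+00]
units to cap [-0.08  0.06  0.01]
```

View pics/c5.png

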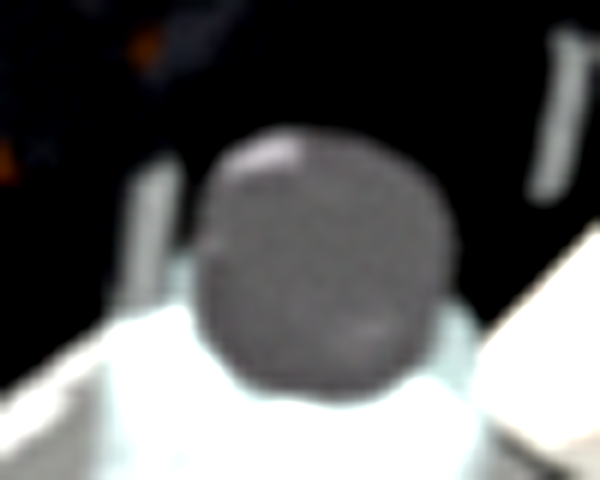

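The cap is free of the pads. Only a lit patch shows at (265,155), with no clear rib. Now I'll recentre and grip at 90 N.

send_rows:
  rows:
    - {"jaw": 60,"dp": [-0.08,0.06,0.05],"twist": 0}
    - {"jaw": 60,"dp": [-0.08,0.06,0.05],"twist": 0}
    - {"jaw": 100,"dp": [-0.08,0.06,0.05],"twist": 0}
    - {"jaw": 120,"dp": [-0.08,0.06,0.05],"twist": 0}
    - {"jaw": 200,"dp": [-0.08,0.06,0.05],"twist": 0}
    - {"jaw": 255,"dp": [-0.08,0.06,0.05],"twist": 0}
    - {"jaw": 255,"dp": [-0.08,0.06,0.05],"twist": 0}
  grip_force: 90

```text
t: 8.43
tool_pos: [0.5512, 0.1008, 0.0997]
ee_rot: [[0.334, 0.943, 0.0], [0.943, -0.334, 0.0], [0.0, -0.0, -1.0]]
wrist_force: [-1.7, -0.9, 4.4]
grip_width: 0.0366
finger_force: 89.5
```

```bash
python3 st.py
```

```text
t 8.4333
joint_pos [-0.4681, 0.4548, 0.301, 1.8902, -0.1789, 0.8224, -0.4144]
tool_pos [0.5512, 0.1008, 0.0997]
wrist_force [-1.6803, -0.91, 4.408]
wrist_torque [-0.1007, 0.4184, 0.0347]
grip_width 0.0366
finger_force 89.5238
yaw_y -19.52 z [ 0.e+00  2.e-04 -1.e+00]
units to cap [ 0.03 -0.01 -0.01]
```

send_rows:
  rows:
    - {"jaw": 255,"dp": [0,0,0],"twist": 0.4}
    - {"jaw": 255,"dp": [0,0,0],"twist": 0.8}
    - {"jaw": 255,"dp": [0,0,0],"twist": 0.8}

```text
t: 8.68
tool_pos: [0.5511, 0.1009, 0.0996]
ee_rot: [[0.4, 0.916, -0.0], [0.916, -0.4, 0.0], [0.0, -0.0, -1.0]]
wrist_force: [-2.6, -1.0, 5.2]
grip_width: 0.0366
finger_force: 89.5
```

```bash
python3 st.py
```

```text
t 8.6833
joint_pos [-0.4813, 0.4566, 0.3176, 1.8909, -0.1891, 0.8232, -0.4766]
tool_pos [0.5511, 0.1009, 0.0996]
wrist_force [-2.6162, -1.0437, 5.2439]
wrist_torque [-0.1025, 0.5353, -0.0404]
grip_width 0.0366
finger_force 89.5495
yaw_y -23.59 z [-1.e-04  2.e-04 -1.e+00]
units to cap [ 0.02 -0.01 -0.02]
```

send_rows:
  rows:
    - {"jaw": 255,"dp": [0,0,0.002],"twist": 0.5}
    - {"jaw": 255,"dp": [0,0,0.004],"twist": 1}
    - {"jaw": 255,"dp": [0,0,0.005],"twist": 1.5}
    - {"jaw": 255,"dp": [0,0,0.006],"twist": 1.8}

```text
t: 9.02
tool_pos: [0.5509, 0.101, 0.0994]
ee_rot: [[0.538, 0.843, -0.001], [0.843, -0.538, 0.0], [-0.0, -0.001, -1.0]]
wrist_force: [-3.3, -0.0, 5.5]
grip_width: 0.0365
finger_force: 89.6
```

```bash
python3 st.py
```

```text
t 9.0167
joint_pos [-0.5099, 0.461, 0.3541, 1.8921, -0.212, 0.8254, -0.6136]
tool_pos [0.5509, 0.101, 0.0994]
wrist_force [-3.3147, -0.0378, 5.5497]
wrist_torque [-0.0927, 0.6492, -0.0147]
grip_width 0.0365
finger_force 89.6157
yaw_y -32.57 z [-7.e-04  3.e-04 -1.e+00]
units to cap [ 0.02  0.   -0.02]
```

send_rows:
  rows:
    - {"jaw": 255,"dp": [0,0,0],"twist": 0.5}
    - {"jaw": 255,"dp": [0,0,0.002],"twist": 1}
    - {"jaw": 255,"dp": [0,0,0.004],"twist": 1.5}
    - {"jaw": 255,"dp": [0,0,0.006],"twist": 2}

```text
t: 9.35
tool_pos: [0.5506, 0.1012, 0.0992]
ee_rot: [[0.676, 0.737, -0.001], [0.737, -0.676, 0.0], [-0.0, -0.001, -1.0]]
wrist_force: [-3.6, -0.3, 6.7]
grip_width: 0.0365
finger_force: 89.6
```

```bash
python3 st.py
```

```text
t 9.35
joint_pos [-0.5418, 0.4666, 0.3949, 1.8934, -0.238, 0.8283, -0.7655]
tool_pos [0.5506, 0.1012, 0.0992]
wrist_force [-3.6245, -0.2652, 6.7015]
wrist_torque [0.0837, 0.798, 0.0385]
grip_width 0.0365
finger_force 89.6282
yaw_y -42.55 z [-1.1e-03  4.0e-04 -1.0e+00]
units to cap [ 0.03  0.01 -0.03]
```

send_rows:
  rows:
    - {"jaw": 255,"dp": [0,0,0],"twist": 0.5}
    - {"jaw": 255,"dp": [0,0,0.002],"twist": 1}
    - {"jaw": 255,"dp": [0,0,0.004],"twist": 1.5}
    - {"jaw": 255,"dp": [0,0,0.006],"twist": 2}

```text
t: 9.68
tool_pos: [0.5504, 0.1014, 0.099]
ee_rot: [[0.791, 0.612, -0.002], [0.612, -0.791, -0.001], [-0.002, -0.0, -1.0]]
wrist_force: [-4.1, -0.7, 7.1]
grip_width: 0.0366
finger_force: 89.5
```

```bash
python3 st.py
```

```text
t 9.6833
joint_pos [-0.5741, 0.4729, 0.4353, 1.8945, -0.2624, 0.8318, -0.9141]
tool_pos [0.5504, 0.1014, 0.099]
wrist_force [-4.0905, -0.7385, 7.1137]
wrist_torque [-0.1536, 0.8921, 2.1963]
grip_width 0.0366
finger_force 89.5056
yaw_y -52.24 z [-1.5e-03 -6.0e-04 -1.0e+00]
units to cap [ 0.03  0.02 -0.04]
```

Torque jumped to 2.2 N·m, so this is the hard stop. I'll push a little more to confirm, then release slowly to see how much of it is wind-up.

send_rows:
  rows:
    - {"jaw": 255,"dp": [0,0,0],"twist": 0}
    - {"jaw": 255,"dp": [0,0,0],"twist": 0.1}

```text
t: 9.85
tool_pos: [0.5503, 0.1014, 0.099]
ee_rot: [[0.794, 0.608, -0.002], [0.608, -0.794, -0.001], [-0.002, -0.0, -1.0]]
wrist_force: [-3.9, -1.7, 7.6]
grip_width: 0.0366
finger_force: 89.5
```

```bash
python3 st.py|egrep 'torque|yaw|^t '
```

```text
t 9.85
wrist_torque [-0.1905, 0.8225, 2.2163]
yaw_y -52.54 z [-0.0015 -0.0012 -1.    ]
```

send_rows:
  rows:
    - {"jaw": 255,"dp": [0,0,0],"twist": -0.2}
    - {"jaw": 255,"dp": [0,0,0],"twist": -0.2}

```text
t: 10.02
tool_pos: [0.5504, 0.1014, 0.0991]
ee_rot: [[0.783, 0.622, -0.001], [0.622, -0.783, -0.001], [-0.002, -0.0, -1.0]]
wrist_force: [-4.6, -0.4, 7.3]
grip_width: 0.0367
finger_force: 89.5
```

```bash
python3 st.py|egrep 'torque|yaw|^t '
```

```text
t 10.0167
wrist_torque [-0.189, 0.8559, 1.8926]
yaw_y -51.54 z [-1.4e-03 -9.0e-04 -1.0e+00]
```

send_rows:
  rows:
    - {"jaw": 255,"dp": [0,0,0],"twist": -0.2}
    - {"jaw": 255,"dp": [0,0,0],"twist": -0.2}

```text
t: 10.18
tool_pos: [0.5504, 0.1014, 0.099]
ee_rot: [[0.773, 0.635, -0.001], [0.635, -0.773, -0.001], [-0.002, -0.0, -1.0]]
wrist_force: [-4.3, -0.1, 6.5]
grip_width: 0.0369
finger_force: 89.5
```

```bash
python3 st.py|egrep 'torque|yaw|^t '
```

```text
t 10.1833
wrist_torque [-0.0766, 0.9036, 1.6473]
yaw_y -50.59 z [-1.4e-03 -6.0e-04 -1.0e+00]
```

send_rows:
  rows:
    - {"jaw": 255,"dp": [0,0,0],"twist": -0.4}
    - {"jaw": 255,"dp": [0,0,0],"twist": -0.6}
    - {"jaw": 255,"dp": [0,0,0],"twist": -0.6}

```text
t: 10.43
tool_pos: [0.5504, 0.1013, 0.0991]
ee_rot: [[0.74, 0.672, -0.001], [0.672, -0.74, 0.0], [-0.001, -0.001, -1.0]]
wrist_force: [-3.3, 0.3, 7.8]
grip_width: 0.0364
finger_force: 89.5
```

```bash
python3 st.py|egrep 'torque|yaw|^t '
```

```text
t 10.4333
wrist_torque [-0.005, 0.8427, 0.8124]
yaw_y -47.74 z [-1.4e-03  1.0e-04 -1.0e+00]
```

send_rows:
  rows:
    - {"jaw": 255,"dp": [0,0,0],"twist": -0.4}
    - {"jaw": 255,"dp": [0,0,0],"twist": -0.4}

```text
t: 10.6
tool_pos: [0.5505, 0.1013, 0.0991]
ee_rot: [[0.717, 0.697, -0.001], [0.697, -0.717, 0.0], [-0.001, -0.001, -1.0]]
wrist_force: [-4.1, 0.4, 7.9]
grip_width: 0.0367
finger_force: 89.5
```

```bash
python3 st.py|egrep 'torque|yaw|^t '
```

```text
t 10.6
wrist_torque [0.0469, 0.825, 0.2137]
yaw_y -45.8 z [-1.3e-03  4.0e-04 -1.0e+00]
```

send_rows:
  rows:
    - {"jaw": 255,"dp": [0,0,0],"twist": -0.3}
    - {"jaw": 255,"dp": [0,0,0],"twist": -0.3}

```text
t: 10.77
tool_pos: [0.5506, 0.1012, 0.0991]
ee_rot: [[0.699, 0.715, -0.001], [0.715, -0.699, 0.001], [-0.0, -0.001, -1.0]]
wrist_force: [-4.5, -0.8, 6.6]
grip_width: 0.037
finger_force: 89.5
```

```bash
python3 st.py|egrep 'torque|yaw|^t '
```

```text
t 10.7667
wrist_torque [0.0581, 0.8357, 0.0153]
yaw_y -44.37 z [-1.2e-03  6.0e-04 -1.0e+00]
```

The wind-up relaxes to zero torque at yaw ≈ −45.1°, which is the true stop. A quarter turn back is yaw ≈ +45°, so 17.9 units of counter-clockwise twist remain, with 1.5 mm of rise.

send_rows:
  rows:
    - {"jaw": 255,"dp": [0,0,-0.005],"twist": -0.8}
    - {"jaw": 255,"dp": [0,0,-0.01],"twist": -1.6}
    - {"jaw": 255,"dp": [0,0,-0.012],"twist": -2.4}
    - {"jaw": 255,"dp": [0,0,-0.015],"twist": -3.2}
    - {"jaw": 255,"dp": [0,0,-0.018],"twist": -4}
    - {"jaw": 255,"dp": [0,0,-0.02],"twist": -4.8}
    - {"jaw": 255,"dp": [0,0,-0.025],"twist": -5.6}
    - {"jaw": 255,"dp": [0,0,-0.03],"twist": -6.4}

```text
t: 11.43
tool_pos: [0.5515, 0.1007, 0.0999]
ee_rot: [[0.213, 0.977, 0.001], [0.977, -0.213, 0.0], [0.0, 0.001, -1.0]]
wrist_force: [-1.6, -0.6, 4.1]
grip_width: 0.0366
finger_force: 89.6
```

```bash
python3 st.py
```

```text
t 11.4333
joint_pos [-0.4447, 0.4517, 0.2713, 1.8892, -0.1606, 0.821, -0.3038]
tool_pos [0.5515, 0.1007, 0.0999]
wrist_force [-1.5553, -0.5831, 4.1356]
wrist_torque [-0.1921, 0.2402, -0.0804]
grip_width 0.0366
finger_force 89.5655
yaw_y -12.28 z [ 6.e-04  1.e-04 -1.e+00]
units to cap [ 0.03 -0.02 -0.  ]
```

send_rows:
  rows:
    - {"jaw": 255,"dp": [0,0,-0.004],"twist": -0.8}
    - {"jaw": 255,"dp": [0,0,-0.008],"twist": -1.6}
    - {"jaw": 255,"dp": [0,0,-0.012],"twist": -2.4}
    - {"jaw": 255,"dp": [0,0,-0.015],"twist": -3.2}
    - {"jaw": 255,"dp": [0,0,-0.018],"twist": -4}
    - {"jaw": 255,"dp": [0,0,-0.02],"twist": -4.8}
    - {"jaw": 255,"dp": [0,0,-0.022],"twist": -5.6}
    - {"jaw": 255,"dp": [0,0,-0.025],"twist": -6.4}

```text
t: 12.1
tool_pos: [0.5525, 0.1008, 0.1006]
ee_rot: [[-0.337, 0.941, 0.002], [0.941, 0.337, 0.0], [-0.001, 0.002, -1.0]]
wrist_force: [1.2, -0.6, 2.0]
grip_width: 0.0369
finger_force: 89.8
```

```bash
python3 st.py
```

```text
t 12.1
joint_pos [-0.343, 0.4429, 0.1432, 1.8845, -0.0836, 0.8174, 0.1878]
tool_pos [0.5525, 0.1008, 0.1006]
wrist_force [1.2229, -0.5967, 1.9587]
wrist_torque [-0.0851, -0.358, -0.0841]
grip_width 0.0369
finger_force 89.7933
yaw_y 19.72 z [ 2.5e-03  3.0e-04 -1.0e+00]
units to cap [ 0.04 -0.04  0.02]
```

send_rows:
  rows:
    - {"jaw": 255,"dp": [0,0,-0.004],"twist": -0.8}
    - {"jaw": 255,"dp": [0,0,-0.008],"twist": -1.6}
    - {"jaw": 255,"dp": [0,0,-0.012],"twist": -2.4}
    - {"jaw": 255,"dp": [0,0,-0.014],"twist": -3.2}
    - {"jaw": 255,"dp": [0,0,-0.016],"twist": -4}
    - {"jaw": 255,"dp": [0,0,-0.017],"twist": -4.7}
    - {"jaw": 255,"dp": [0,0,-0.017],"twist": -5.05}
    - {"jaw": 255,"dp": [0,0,-0.017],"twist": -5.05}

```text
t: 12.77
tool_pos: [0.5532, 0.1012, 0.1011]
ee_rot: [[-0.705, 0.709, 0.004], [0.709, 0.705, 0.001], [-0.002, 0.003, -1.0]]
wrist_force: [4.6, 0.2, 0.5]
grip_width: 0.0365
finger_force: 90.0
```

```bash
python3 st.py
python3 - <<'E'
from h import *
p=np.mean([ctrl.read_camera("scene")[0] for _ in range(4)],0)
cv2.imwrite("pics/c6.png",cv2.resize(p[195:315,290:450],None,fx=5,fy=5,interpolation=cv2.INTER_CUBIC).clip(0,255).astype(np.uint8))
E
```

```text
t 12.7667
joint_pos [-0.2635, 0.4402, 0.0434, 1.8808, -0.0255, 0.8173, 0.5758]
tool_pos [0.5532, 0.1012, 0.1011]
wrist_force [4.615, 0.1937, 0.5037]
wrist_torque [0.1827, -0.8342, 0.0615]
grip_width 0.0365
finger_force 89.9658
yaw_y 44.84 z [ 3.7e-03  9.0e-04 -1.0e+00]
units to cap [ 0.06 -0.05  0.04]
```

View pics/c6.png

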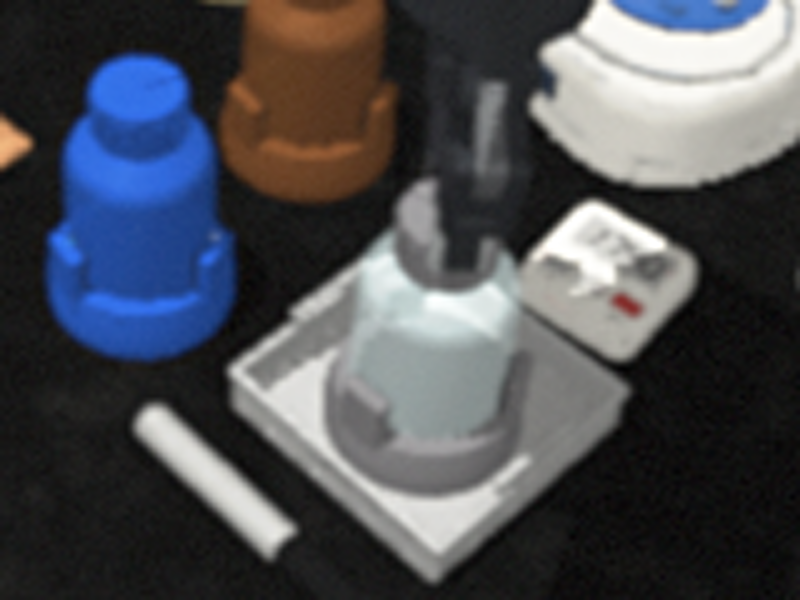

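The gripper still holds the cap at crop (450,240). The marker at (215,480) and the timer at (610,280) have not moved. Yaw is 44.8°, which is 89.9° back from the stop, so I'll hand in.

```bash
python3 -c "
from station import ctrl
print(ctrl.hand_in())"
```

```text
the job is handed in; nothing more can be done
None
```

The cap of the tray bottle (bottle_a) was screwed down to its hard stop (2.2 N·m felt) and backed off about 90°, and the gripper still held it at 90 N when I handed in. I regripped once on the way down because the pads slipped, and bottle_b's cap was not touched.

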